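# Drive the pump head's spring pins home

### The job

Pull the mallet (the tool whose plain round wooden handle stands up) out of the upright tool holder and, holding it, use its head to knock both half-driven spring pins in the pinning jig down flush with the top of the aluminium block, sliding the steel finger guard out of the way of each pin in turn; then stand the mallet back upright in the socket it came from. Do not touch the pins with the gripper, and leave the other tools in the holder and the small loose things on the bench and on the jig where they are.

Things in the scene. Friction and masses are not known exactly. Their poses are not given: they have to be found in the camera images.
- mallet: Mallet standing head down in a socket of the holder, 165 mm tall, about 0.25 kg. Origin: centre of the flat striking face at the bottom of the head; z runs up along the handle. Round all over about z: steel head 30 mm diameter from z = 0 to 46 mm; straight wooden handle 20 mm diameter from z = 46 mm to its top at 165 mm (grip it here). The only thick plain handle standing up out of the holder.
- holder: White open-topped tool holder, fixed to the bench, 48 mm (x) by 190 mm (y) by 80 mm tall, walls and floor 4 mm. Origin: centre of its underside; z up. Its row of four sockets lies along its y, centres at y = -69.75, -23.25, 23.25, 69.75 mm, x = 0, each 40 by 42.5 mm inside. Every socket holds one tool; which is where varies. Nothing stands beside the tools in its x direction above 80 mm.
- jig: Pinning jig, fixed to the bench. Origin: middle of its underside below the block; z up. Base plate 12 mm thick, x from -53 to 97 mm, y from -90 to 90 mm. Aluminium block (pump head) 50 mm (x) by 130 mm (y), its top at z = 52 mm. Beside it two grey rails at x = -34 and 34 mm, 10 mm wide, 160 mm long, top at z = 55 mm. The two pins stand in the block at x = 0, y = +35 mm (pin_left) and y = -35 mm (pin_right).
- pin_left_top (a point): Centre of the top end of the left pin (jig y = +35 mm): upright spring pin, 10 mm diameter, dark steel, standing 8 to 16 mm proud of the block at the start.
- pin_right_top (a point): The same for the right pin (jig y = -35 mm).
- pin_left (a joint): How far the left pin has been driven: 0 = 16 mm proud, 0.016 m = flush with the block's top (hard stop). It takes about 9 N to drive, downward only by being pushed, and stays where it is left.
- pin_right (a joint): The same for the right pin.
- guard_mid (a point): Centre of the upper face of the sliding guard's plate, 76 mm above the jig's underside; moves with the guard. The guard is a steel bridge over the block: plate 76 mm (jig x) by 36 mm (jig y) by 5 mm, underside 19 mm above the block's top, with an upstanding lip 5 mm thick and 25 mm high (top at jig z = 101 mm) along its whole width at either end in y, outer faces at 18 mm from its centre.
- guard (a joint): Position of the guard's centre along the jig's y: from -0.04 to +0.04 m, stops at both ends. It slides at a push of about 1.5 N on a lip and stays where it is left. Near one end it covers the pin there and leaves the other free; anywhere at the start. It blocks the mallet head when its centre is nearer than 33 mm (in y) to the pin.
- screwdriver: Bystander in the holder, handle down: black handle 28 mm diameter, thin steel blade up, 156 mm tall. Origin: centre of its underside, z up.
- nutdriver: Bystander in the holder, handle down: black handle 26 mm diameter, steel shank with a 14 mm socket on top, 144 mm tall. Origin: centre of its underside, z up.
- brush: Bystander in the holder: small brush, bristles up, black handle 26 mm diameter, 132 mm tall. Origin: centre of its underside, z up.
- valve: Bystander: loose steel valve body, 22 mm diameter, 30 mm tall, standing on the jig's base plate beyond the block. Origin: centre of its underside.
- jar: Bystander: small amber jar with a black cap, 36 mm diameter, 60 mm tall, standing before the holder. Origin: centre of its underside.
- beaker: Bystander: small glass beaker, 50 mm diameter, 65 mm tall, on the bench between jig and holder. Origin: centre of its underside.
There are look-alikes about, which are no part of the job. Of the things that look like the mallet, the middle-sized one is meant.

How it is judged:
By the outcome, as a careful person would: the job done as asked, in the order asked, and still so for the second after the job is handed in, with the robot touching nothing.
It also fails if it takes over 64 s, if anything falls off the work surface, if the arm or the gripper's body presses on something with over 40 N, if the wrist force passes 120 N, or if a joint passes its speed limit or range.

### The arm

A 6-joint arm with a two-finger parallel gripper is mounted at the origin on the work surface. World frame = base frame: x ahead of the robot, y to its left, z up, the work surface at z = 0. Lengths are in m, angles in degrees, forces in N, time in s.
With the tool pointing down it reaches from about 0.4 to 0.825 m from the base axis. Payload 7 kg.
Tool frame: the origin (TCP) lies at the very end of the fingers, on their centre line; the grasp point (between the pads) lies 19 mm behind it; z points along the fingers, y is the line along which they close (so a half turn about z gives the same grasp; the last joint's range is limited). The gripper opens to 88 mm and grips with 3 to 60 N. Pads are 19 mm wide; open, the fingers measure 130 mm over their backs; the gripper's body (78 mm by 193 mm) begins 47 mm behind the grasp point.
Start: joints at [85.949, 20.546, 0.682, 0, -70.136, -16.507], TCP at [0.237, 0.632, 0.227] pointing down, gripper open.
Joint ranges: [-176.03, 176.03], [-82.01, 121.73], [-58.28, 71.71], [-173.87, 95.51], [-174.79, -0.11], [-173.66, 173.66]. Speed limits (degrees/s): [136.94, 136.94, 172.46, 180, 180, 180].

### API

Orientations are given as [roll, pitch, yaw] about the fixed x, y, z axes, in that order (R = Rz(yaw) Ry(pitch) Rx(roll)).
In Python, from plant import ctrl gives the robot as it stands.
- The arm moves only by the tool carry_out, never from a script. Its argument "deltas" is a list that holds one entry, the list of rows, each a list of 5 numbers: the shift along the tool's x, y, z scaled (see below), then the turn about the tool's z scaled (see below), then the opening, from -1 (shut) to 1 (fully open). A call has 1 to 5 rows; each row is the pose to reach, as a shift and turn from the pose commanded when the call began, along the tool's axes at that moment, turning the shorter way round; what a row does not reach only later rows make up. The controller multiplies each number of a shift by 20 cm and each number of a turn by 2 pi rad. A row lasts 1/10 s, in which the tool goes at most 50 mm and 8.59 degrees, less where a joint would pass 70% of its speed; a pose out of reach is approached as far as the arm can. A call with a number of a shift or a turn outside -1 to 1 is refused whole. A call with a gripper value outside its range is refused whole. The fingers move at their own pace and stop on an object; the grip force is fixed at half the most. Time passes only in rows, so rows that repeat a pose let the fingers close. It gives the time, the measured TCP pose, the force, the opening and the grip force at its end, in the units of the state.
- ctrl.get_obs(): the state, without advancing time (a new reading comes with each control period).
- ctrl.snapshot(name): name is "side" or "top" or "wrist"; returns a dict with "color" (400x640x3 uint8, red, green, blue), "camera_matrix" (3x3 intrinsics, pixels), "R" (3x3) and "t" (3): a world point X has camera coordinates R X + t. Camera axes: x right, y down, z forward; pixel columns grow to the right and rows downward; lengths in m; the calibration is good to about 2 mm. The wrist camera is an equidistant fisheye: a pixel r from the principal point sees the ray r / f radians off the axis. A picture is of the moment at which its call begins. There is no depth.
- ctrl.close_job(): hands the job in; it is judged then, once.
Trained networks look in a picture, given as the dict that the camera call returned (one of the last four; its "shot" number tells which), for a name from the list of things; names that differ only in an ending like _2 or _b are one class to them, and where a whole thing is asked for, a point or a joint stands for the part that bears it (a point fixed in the world has none). Each returns a list of dicts, best first, with "p" (0 to 1); they miss things now and then, are a little off and sometimes report something else, mostly with a low value. They report only what shows in the picture. A call takes as long as a camera call. They do not tell look-alikes from the thing itself.
- ctrl.search_frame(picture, name): "centre" ([column, row] in pixels, amid what is visible of it).
- ctrl.silhouettes(picture, name): "mask" (400x640 bool, what is visible of it) and "centre" ([column, row] in pixels, amid what is visible of it).
- ctrl.spot_point(picture, name): "centre" ([column, row] in pixels: a listed point, or the origin of a listed thing).
The state is a dict: "clock": time; "joint_pos": joint angles; "qvel": joint speeds; "tau": joint torques, N m; "tool_pos": TCP position; "orientation": TCP orientation; "force": force on the tool from outside, world axes, zero at the start; "moment": the same for the moment, N m; "opening": finger opening in m; "gripper_force": force on a finger pad.
Only numpy, scipy, OpenCV 4.12 (cv2) and the standard library are available. Lean on these libraries where they do the work, as an engineer would, in place of code of your own. Each camera call takes 0.05 s, during which the arm holds its last target. There are 200 camera calls.

## Working session

There is one attempt and no reset: what is moved stays moved. The work goes in short steps, Python scripts to look and compute and a tool call to move; the robot and the scene stay as the last step left them, time stands still between calls to the robot, and variables do not carry over. Pictures are saved under pics/ and viewed, at most 10 in all, crops included, and the job is handed in when it is done.

Besides the shell and the picture viewer there is one more tool, called after "Call:" as name(argument=value, ...) on one line, values as JSON. carry_out: Moves the arm, as the interface text tells. Its arguments: {"type":"object","properties":{"deltas":{"type":"array"}},"required":["deltas"]}

```bash
ls; mkdir -p pics
cat > h.py <<'E'
import numpy as np, cv2
from plant import ctrl
def ray(p,px):
    K=p["camera_matrix"];R=np.array(p["R"]);t=np.array(p["t"])
    d=np.linalg.inv(K)@[px[0],px[1],1.0]
    return -R.T@t, R.T@d
def atz(p,px,z):
    o,d=ray(p,px); return o+d*(z-o[2])/d[2]
def tri(obs):
    A=np.zeros((3,3));b=np.zeros(3)
    for p,px in obs:
        o,d=ray(p,px);d=d/np.linalg.norm(d);M=np.eye(3)-np.outer(d,d);A+=M;b+=M@o
    x=np.linalg.solve(A,b)
    return x
def proj(p,X):
    c=np.array(p["R"])@X+np.array(p["t"]);u=p["camera_matrix"]@c;return u[:2]/u[2]
E
python3 - <<'E'
from h import *
np.set_printoptions(precision=4,suppress=True)
o=ctrl.get_obs();print(o)
P={n:ctrl.snapshot(n) for n in("side","top")}
for n,p in P.items():
    cv2.imwrite(f"pics/{n}0.png",p["color"][:,:,::-1])
    print(n,-np.array(p["R"]).T@p["t"])
    for nm in("mallet","holder","jig","pin_left_top","pin_right_top","guard_mid","screwdriver","nutdriver","brush","jar","beaker","valve"):
        print(nm,[(np.round(d["centre"],1).tolist(),round(float(d["p"]),2),np.round(atz(p,d["centre"],0),3).tolist()[:2]) for d in ctrl.spot_point(p,nm)])
E
```

```text
pics
{'clock': 0.0, 'joint_pos': array([ 85.9486,  20.5916,   0.6341,  -0.0205, -70.1356, -16.5069]), 'qvel': array([0.0782, 0.068 , 0.0556, 0.0455, 0.0509, 0.0375]), 'tau': array([ -0.0007, -58.2723,  29.306 ,   6.9974,   0.0069,  -0.0002]), 'tool_pos': array([0.2369, 0.6315, 0.2256]), 'orientation': array([179.9053,  -0.008 , -20.5652]), 'force': array([ 0.6713, -0.2872,  0.4824]), 'moment': array([-0.0113,  0.0229,  0.0311]), 'gripper_force': 0.0, 'opening': 0.08727871650125366}
side [0.0945 0.4389 0.7071]
mallet [([291.3, 239.0], 0.96, [0.592, 0.122]), ([271.3, 214.5], 0.94, [0.687, 0.11]), ([245.6, 238.7], 0.49, [0.665, 0.201])]
holder [([274.9, 256.1], 0.87, [0.578, 0.18])]
jig [([409.7, 172.7], 0.84, [0.556, -0.263])]
pin_left_top []
pin_right_top [([274.9, 258.8], 0.69, [0.572, 0.185])]
guard_mid [([415.9, 149.2], 0.86, [0.612, -0.358]), ([412.9, 173.5], 0.72, [0.548, -0.267])]
screwdriver [([284.3, 251.7], 0.79, [0.573, 0.157])]
nutdriver [([254.7, 283.7], 0.86, [0.548, 0.255])]
brush [([264.6, 269.9], 0.95, [0.563, 0.219]), ([272.3, 259.0], 0.54, [0.575, 0.189])]
jar [([283
[... 257 characters left out ...]
 179.1], 0.65, [0.659, 0.205]), ([276.3, 203.0], 0.47, [0.589, 0.128])]
holder [([250.4, 209.7], 0.68, [0.572, 0.199])]
jig [([417.8, 212.4], 0.7, [0.553, -0.262])]
pin_left_top [([248.0, 238.5], 0.44, [0.492, 0.205])]
pin_right_top []
guard_mid [([433.0, 206.5], 0.66, [0.568, -0.305]), ([247.8, 236.3], 0.32, [0.498, 0.206])]
screwdriver [([261.4, 207.5], 0.68, [0.577, 0.169])]
nutdriver [([230.1, 216.5], 0.51, [0.554, 0.255]), ([263.7, 210.7], 0.22, [0.568, 0.163])]
brush [([245.9, 211.5], 0.68, [0.567, 0.212])]
jar [([247.8, 236.0], 0.73, [0.499, 0.206]), ([432.8, 207.7], 0.61, [0.565, -0.304])]
beaker [([319.0, 194.0], 0.55, [0.611, 0.009])]
valve [([409.6, 185.5], 0.58, [0.629, -0.244])]
```

View pics/side0.png

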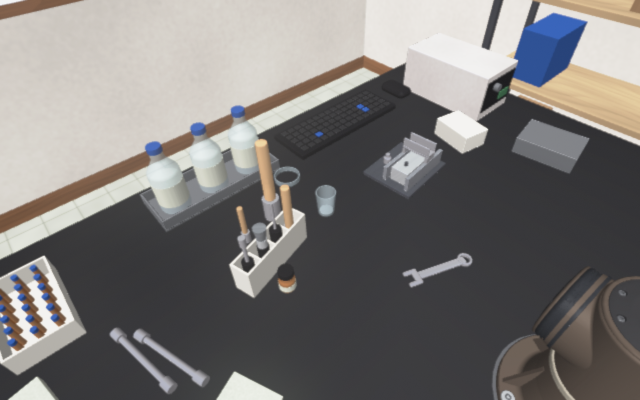

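View pics/top0.png

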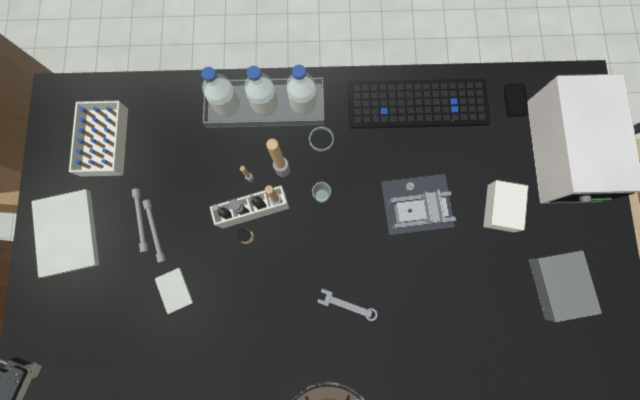

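Run:
```python
from h import *
np.set_printoptions(precision=4,suppress=True)
P={n:ctrl.snapshot(n) for n in("side","top")}
s,t=P["side"],P["top"]
def crop(p,c,w,h,W,H):
    x,y=c;return cv2.resize(p["color"][y-h//2:y+h//2,x-w//2:x+w//2,::-1],(W,H),interpolation=cv2.INTER_CUBIC)
a=np.hstack([crop(s,(265,215),160,160,400,300+100) [:300] if 0 else crop(s,(265,218),200,150,400,300),crop(t,(258,192),120,90,400,300)])
b=np.hstack([crop(s,(405,167),100,76,400,300),crop(t,(418,205),100,76,400,300)])
cv2.imwrite("pics/crop1.png",np.vstack([a,b]))
def best(p,n,k=0):return ctrl.spot_point(p,n)[k]["centre"]
for nm in("mallet","holder","screwdriver","nutdriver","brush","jig","guard_mid","valve","beaker","jar"):
    A=ctrl.spot_point(s,nm);B=ctrl.spot_point(t,nm)
    for x in A:
        for y in B:
            X=tri([(s,x["centre"]),(t,y["centre"])]);e=max(np.linalg.norm(proj(s,X)-x["centre"]),np.linalg.norm(proj(t,X)-y["centre"]))
            if e<5: print(nm,X,round(float(e),1),round(float(x["p"]),2),round(float(y["p"]),2))
print(t["camera_matrix"],s["camera_matrix"])
```

```text
mallet [0.6794 0.1092 0.0122] 0.2 0.72 0.68
mallet [0.5907 0.1247 0.0048] 0.2 0.59 0.65
mallet [0.662  0.205  0.0035] 1.7 0.58 0.46
holder [0.5684 0.1942 0.0189] 0.7 0.75 0.84
holder [0.5554 0.2023 0.0394] 1.3 0.75 0.33
screwdriver [ 0.5835  0.164  -0.0068] 0.4 0.84 0.55
nutdriver [0.5489 0.2578 0.0129] 2.1 0.68 0.72
brush [ 0.5687  0.2102 -0.0201] 0.1 0.57 0.69
jig [ 0.5517 -0.2599  0.0037] 0.1 0.72 0.88
guard_mid [ 0.5561 -0.2837  0.0719] 2.4 0.8 0.97
valve [ 0.6245 -0.2415  0.0052] 1.0 0.46 0.57
beaker [0.5995 0.005  0.0152] 0.8 0.84 0.73
jar [ 0.5021  0.2084 -0.0084] 2.1 0.95 0.57
[[384.8531   0.     323.5419]
 [  0.     384.8531 201.3155]
 [  0.       0.       1.    ]] [[390.0297   0.     327.2528]
 [  0.     390.0297 198.6928]
 [  0.       0.       1.    ]]
```

View pics/crop1.png

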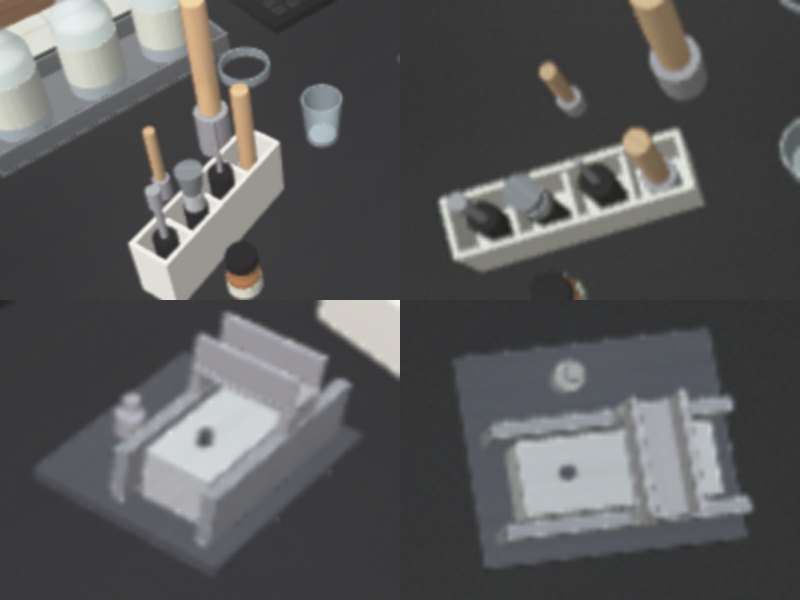

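The three mallet-like things are the large one (side 265,180), the small one (242,225) and the middle-sized one standing in the holder's end socket (287,205). The crop confirms that the one in the holder is meant, and that the guard sits toward the right with the left pin free.

Run:
```python
from h import *
np.set_printoptions(precision=4,suppress=True)
s,t=[ctrl.snapshot(n) for n in("side","top")]
def T(c,c0,w,h,off): return [c0[0]-w/2+(c[0]-off[0])*w/400,c0[1]-h/2+(c[1]-off[1])*h/300]
tt=lambda c:T(c,(258,192),120,90,(400,0)); ss=lambda c:T(c,(265,218),200,150,(0,0)); tj=lambda c:T(c,(418,205),100,76,(400,300))
print("handle top t@.169",atz(t,tt((637,141)),.169),"s",atz(s,ss((240,89)),.169))
print("tri",tri([(t,tt((637,141))),(s,ss((240,89)))]))
print("rim",[atz(t,tt(c),.08) for c in((440,200),(682,130),(700,200),(455,262))])
for i,d in enumerate(ctrl.silhouettes(s,"mallet")+ctrl.silhouettes(t,"mallet")):
    v,u=np.nonzero(d["mask"]);print(i,d["centre"],u.min(),u.max(),v.min(),v.max())
print("plate",[atz(t,tj(c),.012) for c in((455,358),(708,328),(745,540),(487,568))])
print("pinL",atz(t,tj((568,472)),.062),"lips",[atz(t,tj(c),.101) for c in((629,400),(640,517),(682,393),(693,513))])
```

```text
handle top t@.169 [0.5905 0.1234 0.169 ] s [0.5877 0.1243 0.169 ]
tri [0.5906 0.1233 0.1666]
rim [array([0.5677, 0.2871, 0.08  ]), array([0.6181, 0.1014, 0.08  ]), array([0.5629, 0.0879, 0.08  ]), array([0.5196, 0.2742, 0.08  ])]
0 [286.4, 201.6] 280 293 184 227
1 [266.9, 179.2] 255 281 139 220
2 [277.2, 159.1] 266 289 139 176
3 [238.5, 206.1] 228 248 199 214
4 [247.1, 175.5] 241 252 167 180
5 [273.2, 197.4] 265 282 186 205
6 [245.6, 234.1] 237 253 229 244
plate [array([ 0.6392, -0.1651,  0.012 ]), array([ 0.6565, -0.3412,  0.012 ]), array([ 0.5068, -0.354 ,  0.012 ]), array([ 0.4918, -0.1791,  0.012 ])]
pinL [ 0.5489 -0.2265  0.062 ] lips [array([ 0.5882, -0.2588,  0.101 ]), array([ 0.5133, -0.2603,  0.101 ]), array([ 0.592 , -0.2924,  0.101 ]), array([ 0.515 , -0.2932,  0.101 ])]
```

Call:
carry_out(deltas=[[[0.17, 0.117, 0, 0, 1], [0.34, 0.235, 0, 0, 1], [0.51, 0.352, 0, 0, 1], [0.68, 0.47, 0, 0, 1], [0.85, 0.587, 0, 0, 1]]])

```text
clock: 3.1
tool_pos: [0.3556, 0.461, 0.2267]
orientation: [-180.0, -0.0, -20.5]
force: [0.6, -0.2, 0.6]
opening: 0.0879
gripper_force: 0.0
```

Call:
carry_out(deltas=[[[0.17, 0.117, 0, 0, 1], [0.34, 0.235, 0, 0, 1], [0.51, 0.352, 0, 0, 1], [0.68, 0.47, 0, 0, 1], [0.85, 0.587, 0, 0, 1]]])

```text
clock: 3.6
tool_pos: [0.4737, 0.2913, 0.2269]
orientation: [-180.0, -0.0, -20.5]
force: [0.5, 0.5, 0.3]
opening: 0.0878
gripper_force: 0.0
```

Call:
carry_out(deltas=[[[0.17, 0.117, 0, 0.02, 1], [0.34, 0.235, 0, 0.04, 1], [0.51, 0.352, 0, 0.06, 1], [0.6, 0.41, 0, 0.065, 1], [0.6, 0.41, 0, 0.065, 1]]])

```text
clock: 4.1
tool_pos: [0.5577, 0.1714, 0.2264]
orientation: [180.0, -0.0, -44.2]
force: [-0.1, -0.6, -0.4]
opening: 0.0879
gripper_force: 0.0
```

```bash
cat >> h.py <<'E'
def wray(p,px):
    K=p["camera_matrix"];v=np.array([px[0]-K[0,2],px[1]-K[1,2]]);r=np.linalg.norm(v);th=r/K[0,0]
    d=np.array([*(np.sin(th)*v/max(r,1e-9)),np.cos(th)]);R=np.array(p["R"]);return -R.T@p["t"],R.T@d
def watz(p,px,z):
    o,d=wray(p,px);return o+d*(z-o[2])/d[2]
def wproj(p,X):
    K=p["camera_matrix"];c=np.array(p["R"])@X+np.array(p["t"]);th=np.arctan2(np.hypot(c[0],c[1]),c[2]);ph=np.arctan2(c[1],c[0])
    return K[0,0]*th*np.array([np.cos(ph),np.sin(ph)])+K[:2,2]
E
python3 - <<'E'
from h import *
np.set_printoptions(precision=4,suppress=True)
w=ctrl.snapshot("wrist");im=w["color"][:,:,::-1].copy()
for X in([.59,.124,.169],[.59,.124,.05]):
    u=wproj(w,np.array(X));print(u);cv2.drawMarker(im,(int(u[0]),int(u[1])),(0,255,0),0,8)
cv2.imwrite("pics/w1.png",im)
for d in ctrl.spot_point(w,"mallet"):print(d["centre"],d["p"],watz(w,d["centre"],.004))
hsv=cv2.cvtColor(w["color"],cv2.COLOR_RGB2HSV);print(w["camera_matrix"],-np.array(w["R"]).T@w["t"])
E
```

```text
[336.3936 143.2495]
[331.2266 134.4441]
[249.2, 137.8] 0.95 [0.6564 0.1995 0.004 ]
[331.3, 134.7] 0.73 [0.587  0.1248 0.004 ]
[286.8, 72.7] 0.71 [0.68   0.1097 0.004 ]
[[309.7069   0.     321.7148]
 [  0.     309.7069 203.7021]
 [  0.       0.       1.    ]] [0.6095 0.1193 0.3845]
```

View pics/w1.png

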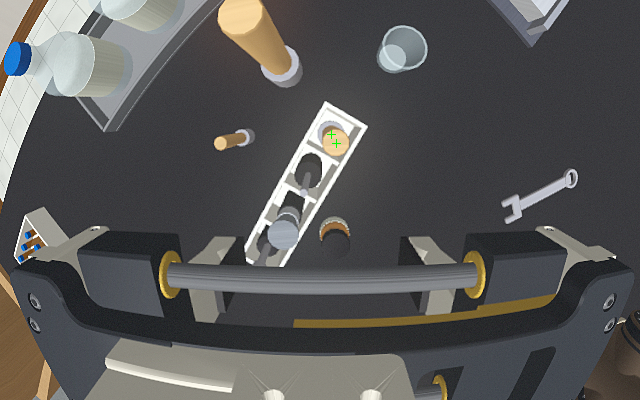

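Call:
carry_out(deltas=[[[0.14, 0.03, 0, 0, 1], [0.281, 0.058, 0, 0, 1], [0.281, 0.058, 0.15, 0, 1], [0.281, 0.058, 0.35, 0, 1], [0.281, 0.058, 0.5, 0, 1]]])

```text
clock: 4.7
tool_pos: [0.5879, 0.1271, 0.1249]
orientation: [180.0, 0.0, -43.9]
force: [-0.2, 0.1, -1.3]
opening: 0.0879
gripper_force: 0.0
```

Call:
carry_out(deltas=[[[0, 0, 0.053, 0, 1], [0, 0, 0.053, 0, -1], [0, 0, 0.053, 0, -1], [0, 0, 0.053, 0, -1], [0, 0, 0.053, 0, -1]]])

```text
clock: 5.2
tool_pos: [0.5897, 0.127, 0.1176]
orientation: [-179.9, -0.1, -43.9]
force: [0.2, 0.1, 0.2]
opening: 0.0613
gripper_force: 0.0
```

Call:
carry_out(deltas=[[[0, 0, 0, 0, -1], [0, 0, 0, 0, -1], [0, 0, 0, 0, -1], [0, 0, 0, 0, -1], [0, 0, 0, 0, -1]]])

```text
clock: 5.7
tool_pos: [0.5889, 0.1264, 0.1159]
orientation: [180.0, 0.0, -44.0]
force: [0.6, -0.9, 0.4]
opening: 0.021
gripper_force: 0.1
```

Call:
carry_out(deltas=[[[0, 0, 0, 0, -1], [0, 0, 0, 0, -1], [0, 0, 0, 0, -1], [0, 0, 0, 0, -1], [0, 0, 0, 0, -1]]])

```text
clock: 6.2
tool_pos: [0.5889, 0.1265, 0.1159]
orientation: [180.0, 0.0, -44.0]
force: [0.2, -0.8, -0.2]
opening: 0.0192
gripper_force: 30.0
```

Call:
carry_out(deltas=[[[0, 0, -0.1, 0, -1], [0, 0, -0.25, 0, -1], [0, 0, -0.4, 0, -1], [0, 0, -0.55, 0, -1], [0, 0, -0.7, 0, -1]]])

```text
clock: 6.7
tool_pos: [0.5883, 0.1263, 0.2566]
orientation: [179.9, 0.0, -44.0]
force: [0.8, -0.1, -3.6]
opening: 0.0194
gripper_force: 30.0
```

Call:
carry_out(deltas=[[[0.1, 0.13, 0, 0, -1], [0.2, 0.26, 0, 0, -1], [0.32, 0.41, 0, 0, -1], [0.43, 0.56, 0, 0, -1], [0.54, 0.7, 0, 0, -1]]])

```text
clock: 7.2
tool_pos: [0.5685, -0.0506, 0.2555]
orientation: [180.0, 0.0, -44.0]
force: [0.2, -0.4, -3.8]
opening: 0.0194
gripper_force: 30.0
```

Call:
carry_out(deltas=[[[0.11, 0.14, 0, 0.022, -1], [0.22, 0.28, 0, 0.044, -1], [0.33, 0.43, 0, 0.067, -1], [0.44, 0.57, 0, 0.09, -1], [0.5, 0.65, 0, 0.113, -1]]])

```text
clock: 7.7
tool_pos: [0.5502, -0.2144, 0.2553]
orientation: [179.9, 0.0, -85.1]
force: [0.6, -0.2, -2.5]
opening: 0.0196
gripper_force: 30.0
```

Call:
carry_out(deltas=[[[0, 0, 0, 0, -1]]])

```text
clock: 7.8
tool_pos: [0.5502, -0.2144, 0.2552]
orientation: [179.9, 0.0, -85.0]
force: [0.1, 0.8, -3.7]
opening: 0.0195
gripper_force: 30.0
```

```bash
cat > j.py <<'E'
from h import *
import sys
np.set_printoptions(precision=4,suppress=True)
n=sys.argv[1]
P=[ctrl.snapshot(k) for k in("side","top","wrist")]
def crop(p,c,w,h,W,H):
    x,y=c;return cv2.resize(p["color"][y-h//2:y+h//2,x-w//2:x+w//2,::-1],(W,H),interpolation=cv2.INTER_CUBIC)
a=np.hstack([crop(P[0],(410,150),120,90,400,300),crop(P[1],(425,205),120,90,400,300)])
b=cv2.resize(P[2]["color"][:,:,::-1],(480,300));b=np.hstack([b,np.zeros((300,320,3),np.uint8)])
cv2.imwrite(f"pics/{n}.png",np.vstack([a,b]));cv2.imwrite(f"pics/{n}_w.png",P[2]["color"][:,:,::-1])
import pickle;pickle.dump(P,open(n+".pkl","wb"))
o=ctrl.get_obs();print(o["tool_pos"],o["orientation"],o["clock"])
E
python3 j.py a
```

```text
[ 0.5509 -0.2119  0.2555] [179.9597   0.0304 -84.5431] 7.95
```

View pics/a.png

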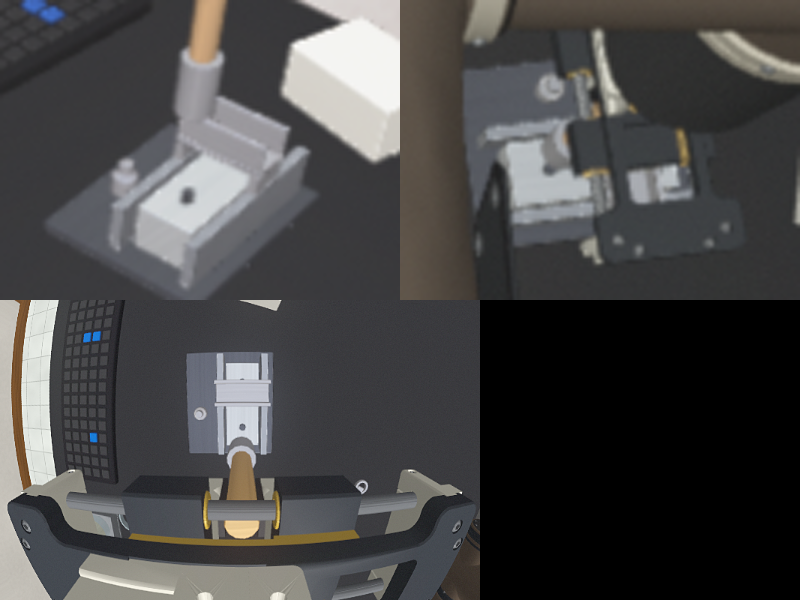

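View pics/a_w.png

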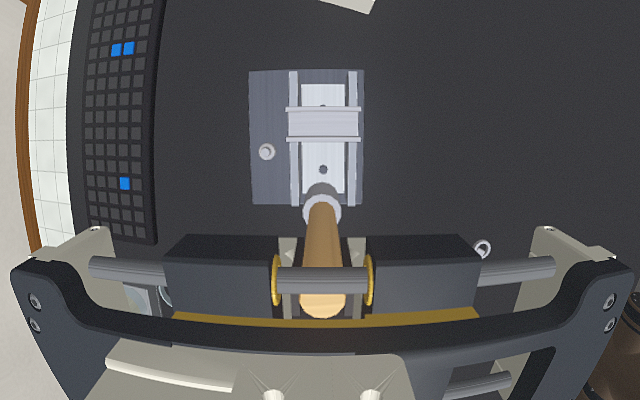

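The wrist view shows the left pin at (323,169), the guard plate spanning rows 107–138, and the right pin just beyond it at (322,104). The mallet is held straight, with its head at (321,211).

Run:
```python
from h import *
import pickle
np.set_printoptions(precision=4,suppress=True)
w=pickle.load(open("a.pkl","rb"))[2];o=np.array([.5509,-.2119])
for z in(.1435,.1895): print("axis px",z,wproj(w,np.array([*o,z])))
g=w["color"][60:225,280:365]; cv2.imwrite("pics/z.png",cv2.resize(g[:,:,::-1],(0,0),fx=3.5,fy=3.5,interpolation=2))
print("pinL",watz(w,(323,169),.062),"pinR",watz(w,(322,104),.062))
c=[watz(w,q,.012) for q in((249,71),(364,70),(362,205),(252,204))];print("plate",c)
A=np.array(c)[:,:2];m=A.mean(0);yd=(A[0]+A[1]-A[2]-A[3]);yaw=np.degrees(np.arctan2(yd[0],-yd[1]));print(m,yaw)
X=np.array([np.cos(np.radians(yaw)),np.sin(np.radians(yaw))]);Y=np.array([-X[1],X[0]])
j=m-.022*X;print("jig",j,"pins",j+.035*Y,j-.035*Y)
for v in(107,141):
    q=watz(w,(323,v),.101)[:2];print("lip",v,(q-j)@Y)
```

```text
axis px 0.1435 [320.3953 202.0512]
axis px 0.1895 [320.2158 218.2084]
pinL [ 0.5497 -0.2288  0.062 ] pinR [ 0.5579 -0.3027  0.062 ]
plate [array([ 0.6564, -0.3422,  0.012 ]), array([ 0.5088, -0.3555,  0.012 ]), array([ 0.4913, -0.1767,  0.012 ]), array([ 0.641 , -0.1639,  0.012 ])]
[ 0.5744 -0.2596] 5.279048362071199
jig [ 0.5525 -0.2616] pins [ 0.5493 -0.2267] [ 0.5557 -0.2965]
lip 107 -0.03657570335156203
lip 141 -0.0022348601357302443
```

View pics/z.png

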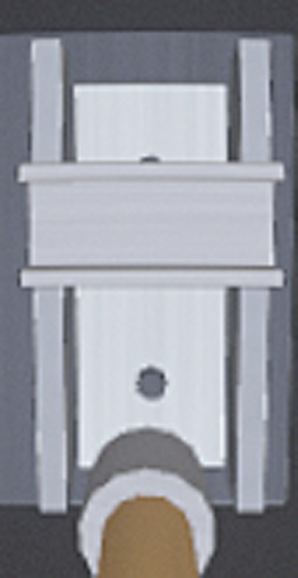

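Call:
carry_out(deltas=[[[0.04, 0.005, 0, 0, -1], [0.076, 0.01, 0.05, 0, -1], [0.076, 0.01, 0.18, 0, -1], [0.076, 0.01, 0.3, 0, -1], [0.076, 0.01, 0.34, 0, -1]]])

```text
clock: 8.45
tool_pos: [0.5489, -0.2271, 0.1846]
orientation: [179.7, 0.1, -84.6]
force: [0.3, 0.5, -3.5]
opening: 0.0196
gripper_force: 30.0
```

Call:
carry_out(deltas=[[[0, 0, 0.02, 0, -1], [0, 0, 0.04, 0, -1], [0, 0, 0.06, 0, -1], [0, 0, 0.08, 0, -1], [0, 0, 0.09, 0, -1]]])

```text
clock: 8.95
tool_pos: [0.5515, -0.2279, 0.1713]
orientation: [-179.9, -0.1, -84.6]
force: [-1.5, 0.7, 6.8]
opening: 0.0196
gripper_force: 30.0
```

Call:
carry_out(deltas=[[[0, 0, 0.01, 0, -1], [0, 0, 0.02, 0, -1], [0, 0, 0.03, 0, -1], [0, 0, 0.03, 0, -1]]])

```text
clock: 9.35
tool_pos: [0.5514, -0.2278, 0.1654]
orientation: [-179.9, -0.1, -84.6]
force: [-0.9, 0.6, 4.0]
opening: 0.0193
gripper_force: 30.0
```

Call:
carry_out(deltas=[[[0, 0, 0.007, 0, -1], [0, 0, 0.01, 0, -1], [0, 0, 0.01, 0, -1]]])

```text
clock: 9.65
tool_pos: [0.5515, -0.228, 0.1638]
orientation: [-179.9, -0.1, -84.6]
force: [-1.7, 1.1, 8.3]
opening: 0.0192
gripper_force: 30.0
```

Call:
carry_out(deltas=[[[0, 0, 0.005, 0, -1], [0, 0, 0.01, 0, -1], [0, 0, 0.01, 0, -1]]])

```text
clock: 9.95
tool_pos: [0.5521, -0.2283, 0.1637]
orientation: [-179.8, -0.2, -84.6]
force: [-4.8, 1.6, 18.8]
opening: 0.0194
gripper_force: 30.0
```

Call:
carry_out(deltas=[[[0, 0, 0.005, 0, -1], [0, 0, 0.01, 0, -1], [0, 0, 0.01, 0, -1]]])

```text
clock: 10.25
tool_pos: [0.5527, -0.229, 0.1635]
orientation: [-179.7, -0.2, -84.5]
force: [-6.9, 2.6, 28.0]
opening: 0.0195
gripper_force: 30.0
```

Call:
carry_out(deltas=[[[0, 0, -0.1, 0, -1], [0, 0, -0.25, 0, -1], [0, 0, -0.36, 0, -1], [0, 0, -0.36, 0, -1]]])

```text
clock: 10.65
tool_pos: [0.5525, -0.2281, 0.2336]
orientation: [-179.7, -0.1, -84.6]
force: [0.0, -0.4, -2.9]
opening: 0.0196
gripper_force: 30.0
```

Call:
carry_out(deltas=[[[0.1, 0, 0, 0, -1], [0.25, 0, 0, 0, -1], [0.4, 0, 0, 0, -1], [0.5, 0, 0, 0, -1], [0.5, 0, 0, 0, -1]]])

```text
clock: 11.15
tool_pos: [0.5594, -0.3291, 0.2278]
orientation: [179.9, 0.0, -84.8]
force: [-0.3, -0.4, -3.3]
opening: 0.02
gripper_force: 30.0
```

```bash
python3 j.py b
python3 - <<'E'
import cv2
a=cv2.imread("pics/b.png")[:300];w=cv2.imread("pics/b_w.png")[60:240,240:400]
cv2.imwrite("pics/b2.png",cv2.vconcat([a,cv2.resize(w,(800,300)) if 0 else cv2.copyMakeBorder(cv2.resize(w,(266,300)),0,0,0,534,0)]))
E
```

```text
[ 0.5595 -0.3267  0.2288] [179.9225   0.0571 -84.662 ] 11.3
```

View pics/b2.png

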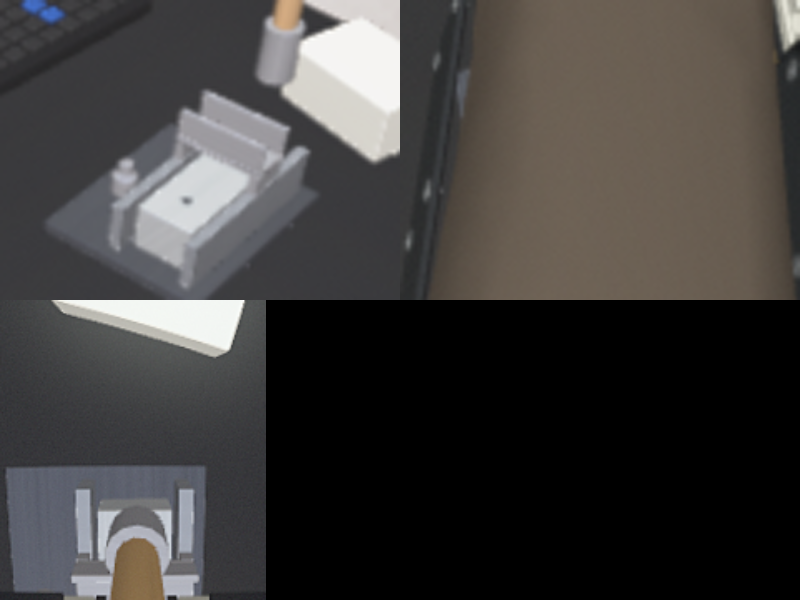

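Call:
carry_out(deltas=[[[0, 0, 0.08, 0, -1], [0, 0, 0.17, 0, -1], [0, 0, 0.17, 0, -1], [-0.05, 0, 0.17, 0, -1], [-0.1, 0, 0.17, 0, -1]]])

```text
clock: 11.8
tool_pos: [0.5585, -0.3066, 0.1969]
orientation: [-179.9, -0.1, -84.6]
force: [-0.6, -0.7, -3.2]
opening: 0.0194
gripper_force: 30.0
```

Call:
carry_out(deltas=[[[-0.04, 0, 0, 0, -1], [-0.08, 0, 0, 0, -1], [-0.12, 0, 0, 0, -1], [-0.16, 0, 0, 0, -1], [-0.19, 0, 0, 0, -1]]])

```text
clock: 12.3
tool_pos: [0.5547, -0.2687, 0.1963]
orientation: [-180.0, -0.0, -84.6]
force: [0.6, -1.4, -2.5]
opening: 0.0196
gripper_force: 30.0
```

Call:
carry_out(deltas=[[[0.07, 0, 0, 0, -1], [0.139, 0.003, 0, 0, -1], [0.139, 0.003, 0, 0, -1]]])

```text
clock: 12.6
tool_pos: [0.5564, -0.2988, 0.1955]
orientation: [180.0, 0.0, -84.7]
force: [0.4, 0.2, -2.1]
opening: 0.0193
gripper_force: 30.0
```

```bash
python3 j.py c
python3 - <<'E'
import cv2
cv2.imwrite("pics/c2.png",cv2.imread("pics/c.png")[:300,:400])
E
```

```text
[ 0.5562 -0.2976  0.1954] [179.9567   0.0295 -84.7091] 12.75
```

View pics/c2.png

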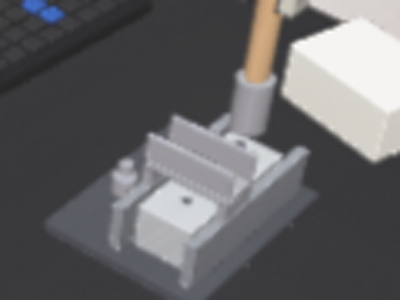

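Run:
```python
from h import *
import pickle
np.set_printoptions(precision=4,suppress=True)
a=np.radians(5.28);X=np.array([np.cos(a),np.sin(a)]);Y=np.array([-X[1],X[0]]);j=np.array([.5525,-.2616])
s=pickle.load(open("c.pkl","rb"))[0]
f=lambda c:(350+c[0]*.3,105+c[1]*.3)
for n,c,z in(("Lc",(150,133),.101),("Rc",(172,117),.101),("oldL",(183,110),.101),("oldR",(204,93),.101),("pinL",(187,200),.052),("pinR",(242,143),.066)):
    q=atz(s,f(c),z)[:2]-j;print(n,q@X,q@Y)
m=np.array([.5562,-.2976,.0834]);print("face px",(proj(s,m)-[350,105])/.3,(m[:2]-j)@X,(m[:2]-j)@Y)
```

```text
Lc 0.03682468582271228 0.03903479333379267
Rc 0.03619882732395832 0.010996889596665744
oldL 0.035119383157395434 -0.0022305542790107143
oldR 0.035816968454936114 -0.032052482647285184
pinL -0.0009172515728015722 0.03362171730170497
pinR -0.0011288752472144784 -0.03946103313338734
face px [241.5062 126.4893] 0.0003714721593210475 -0.036187732844637395
```

Run:
```python
from h import *
import pickle
W={n:pickle.load(open(n+".pkl","rb"))[2]["color"] for n in"abc"}
for n,I in W.items():
    hsv=cv2.cvtColor(I,cv2.COLOR_RGB2HSV);m=cv2.inRange(hsv,(8,70,60),(25,255,255))
    for r in(215,225,240,255):
        u=np.nonzero(m[r,290:355])[0]+290;print(n,r,(u.min(),u.max()) if len(u) else None,end=" ")
    v=np.nonzero(m[150:265,315:328].any(1))[0]+150;print("rows",v.min(),v.max())
T=W["a"][192:232,298:346]
for n in"bc":
    r=cv2.matchTemplate(W[n][170:260,280:365],T,cv2.TM_CCOEFF_NORMED);_,s,_,l=cv2.minMaxLoc(r);print(n,s,l[0]+280-298,l[1]+170-192)
```

```text
a 215 (np.int64(309), np.int64(334)) a 225 (np.int64(307), np.int64(336)) a 240 (np.int64(305), np.int64(339)) a 255 (np.int64(303), np.int64(341)) rows 202 264
b 215 (np.int64(310), np.int64(334)) b 225 (np.int64(308), np.int64(336)) b 240 (np.int64(307), np.int64(338)) b 255 (np.int64(304), np.int64(341)) rows 203 264
c 215 (np.int64(310), np.int64(334)) c 225 (np.int64(308), np.int64(336)) c 240 (np.int64(306), np.int64(338)) c 255 (np.int64(304), np.int64(341)) rows 203 264
b 0.47119686007499695 1 1
c 0.3150521218776703 4 -22
```

The wrist images show the mallet hasn't tilted in the grip, and the guard centre is at about +22 mm, clear of the right pin. I'll drive the right pin next.

Call:
carry_out(deltas=[[[0, 0, 0.03, 0, -1], [0, 0, 0.06, 0, -1], [0, 0, 0.08, 0, -1], [0, 0, 0.1, 0, -1], [0, 0, 0.12, 0, -1]]])

```text
clock: 13.25
tool_pos: [0.5566, -0.2973, 0.1729]
orientation: [-180.0, -0.0, -84.6]
force: [-2.5, 1.4, 7.7]
opening: 0.0194
gripper_force: 30.0
```

Call:
carry_out(deltas=[[[0, 0, 0.01, 0, -1], [0, 0, 0.02, 0, -1], [0, 0, 0.03, 0, -1], [0, 0, 0.035, 0, -1], [0, 0, 0.035, 0, -1]]])

```text
clock: 13.75
tool_pos: [0.5565, -0.2972, 0.1659]
orientation: [-180.0, -0.0, -84.6]
force: [-2.7, 1.2, 4.1]
opening: 0.0192
gripper_force: 30.0
```

Call:
carry_out(deltas=[[[0, 0, 0.005, 0, -1], [0, 0, 0.01, 0, -1], [0, 0, 0.01, 0, -1]]])

```text
clock: 14.05
tool_pos: [0.5565, -0.2972, 0.1638]
orientation: [-180.0, -0.0, -84.6]
force: [-2.6, 1.6, 5.2]
opening: 0.0199
gripper_force: 30.0
```

Call:
carry_out(deltas=[[[0, 0, 0.005, 0, -1], [0, 0, 0.01, 0, -1], [0, 0, 0.015, 0, -1], [0, 0, 0.015, 0, -1]]])

```text
clock: 14.45
tool_pos: [0.5571, -0.298, 0.1636]
orientation: [-179.9, -0.2, -84.6]
force: [-5.8, 2.8, 19.3]
opening: 0.0196
gripper_force: 30.0
```

Call:
carry_out(deltas=[[[0, 0, 0.005, 0, -1], [0, 0, 0.01, 0, -1], [0, 0, 0.01, 0, -1]]])

```text
clock: 14.75
tool_pos: [0.5577, -0.2988, 0.1634]
orientation: [-179.8, -0.3, -84.5]
force: [-8.0, 2.2, 28.0]
opening: 0.0195
gripper_force: 30.1
```

Call:
carry_out(deltas=[[[0, 0, -0.1, 0, -1], [0, 0, -0.25, 0, -1], [0, 0, -0.4, 0, -1], [0, 0, -0.48, 0, -1], [0, 0, -0.48, 0, -1]]])

```text
clock: 15.25
tool_pos: [0.5579, -0.2975, 0.2566]
orientation: [-179.7, -0.1, -84.6]
force: [0.3, 0.3, -2.2]
opening: 0.0195
gripper_force: 30.0
```

Call:
carry_out(deltas=[[[-0.15, -0.01, 0, 0, -1], [-0.33, -0.025, 0, 0, -1], [-0.52, -0.04, 0, 0, -1], [-0.71, -0.052, 0, 0, -1], [-0.895, -0.065, 0, 0, -1]]])

```text
clock: 15.75
tool_pos: [0.5518, -0.1161, 0.2521]
orientation: [179.9, 0.0, -84.7]
force: [1.5, -0.0, -3.6]
opening: 0.0195
gripper_force: 30.0
```

Call:
carry_out(deltas=[[[-0.19, -0.01, 0, -0.023, -1], [-0.37, -0.025, 0, -0.046, -1], [-0.55, -0.04, 0, -0.07, -1], [-0.73, -0.052, 0, -0.092, -1], [-0.87, -0.065, 0, -0.113, -1]]])

```text
clock: 16.25
tool_pos: [0.5485, 0.0586, 0.2522]
orientation: [179.9, 0.1, -43.6]
force: [1.0, 0.2, -2.5]
opening: 0.0195
gripper_force: 30.0
```

Call:
carry_out(deltas=[[[0, 0, 0, 0, -1]]])

```text
clock: 16.35
tool_pos: [0.5489, 0.0597, 0.2521]
orientation: [179.9, 0.1, -43.5]
force: [0.3, -0.9, -2.9]
opening: 0.0192
gripper_force: 30.0
```

```bash
python3 j.py d
python3 - <<'E'
from h import *
import pickle
np.set_printoptions(precision=4,suppress=True)
P=pickle.load(open("d.pkl","rb"))
s,t,w=P
a=s["color"][125:215,340:460,::-1]
b=w["color"][0:300,170:490,::-1]
im=np.hstack([cv2.resize(b,(480,450)),np.vstack([cv2.resize(a,(320,240),interpolation=2),np.zeros((210,320,3),np.uint8)])])
cv2.imwrite("pics/d2.png",im)
ctrl_o=ctrl.get_obs();print(ctrl_o["force"])
E
```

```text
[0.5489 0.0567 0.2527] [179.9026   0.0517 -43.9913] 16.5
[ 0.1542  0.0109 -2.9995]
```

View pics/d2.png

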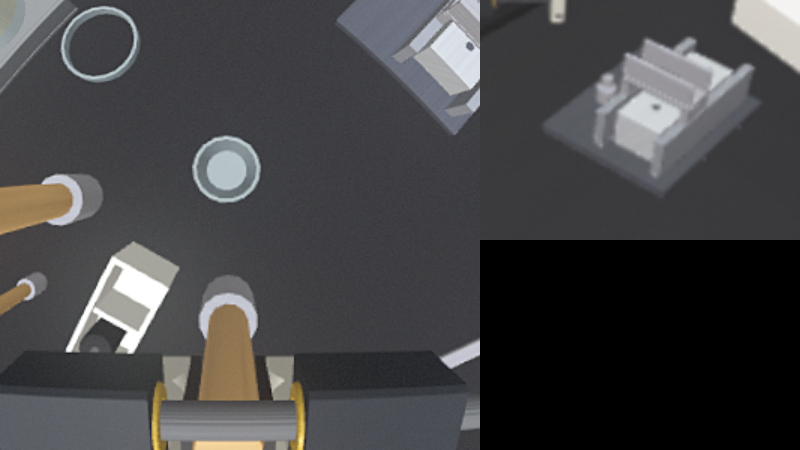

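Call:
carry_out(deltas=[[[-0.03, -0.1, 0, 0, -1], [-0.06, -0.25, 0, 0, -1], [-0.095, -0.384, 0, 0, -1], [-0.095, -0.384, 0, 0, -1], [-0.095, -0.384, 0, 0, -1]]])

```text
clock: 17.0
tool_pos: [0.5892, 0.125, 0.2529]
orientation: [179.9, 0.0, -44.0]
force: [0.5, -0.7, -2.8]
opening: 0.0197
gripper_force: 30.0
```

Run:
```python
from h import *
import pickle
np.set_printoptions(precision=4,suppress=True)
s=ctrl.snapshot("side");o=ctrl.get_obs();print(o["tool_pos"],o["orientation"])
X=[ctrl.get_obs()["tool_pos"] for _ in range(3)];print(X)
for d in ctrl.spot_point(s,"mallet"):print(d["centre"],d["p"])
print("expect face",proj(s,np.array([*o["tool_pos"][:2],o["tool_pos"][2]-.112])))
```

```text
[0.5889 0.1247 0.2533] [179.9315   0.0258 -44.0196]
[array([0.5889, 0.1247, 0.2533]), array([0.5889, 0.1247, 0.2533]), array([0.5889, 0.1247, 0.2533])]
[284.7, 196.1] 0.88
[274.0, 215.4] 0.6
[243.0, 240.2] 0.54
expect face [285.7574 197.0461]
```

Call:
carry_out(deltas=[[[-0.005, -0.005, 0.1, 0, -1], [-0.005, -0.005, 0.2, 0, -1], [-0.005, -0.005, 0.3, 0, -1], [-0.005, -0.005, 0.4, 0, -1], [-0.005, -0.005, 0.5, 0, -1]]])

```text
clock: 17.6
tool_pos: [0.5889, 0.1257, 0.1537]
orientation: [-180.0, -0.0, -44.0]
force: [-0.4, -0.0, -2.9]
opening: 0.0198
gripper_force: 30.0
```

Call:
carry_out(deltas=[[[0, 0, 0.06, 0, -1], [0, 0, 0.12, 0, -1], [0, 0, 0.16, 0, -1], [0, 0, 0.175, 0, -1], [0, 0, 0.175, 0, -1]]])

```text
clock: 18.1
tool_pos: [0.5891, 0.1265, 0.1189]
orientation: [180.0, -0.0, -44.0]
force: [0.4, -0.2, -2.8]
opening: 0.0194
gripper_force: 30.0
```

Call:
carry_out(deltas=[[[0, 0, 0.005, 0, -1], [0, 0, 0.01, 0, -1], [0, 0, 0.014, 0, -1], [0, 0, 0.014, 0, -1]]])

```text
clock: 18.5
tool_pos: [0.5891, 0.1267, 0.1163]
orientation: [-180.0, -0.0, -44.0]
force: [0.3, -0.0, -2.8]
opening: 0.0193
gripper_force: 30.0
```

Call:
carry_out(deltas=[[[0, 0, 0.002, 0, -1], [0, 0, 0.004, 0, -1], [0, 0, 0.004, 0, -1]]])

```text
clock: 18.8
tool_pos: [0.5892, 0.1267, 0.1156]
orientation: [-180.0, -0.0, -43.9]
force: [-1.5, 0.5, -1.2]
opening: 0.0194
gripper_force: 30.0
```

Call:
carry_out(deltas=[[[0, 0, 0, 0, -0.5], [0, 0, 0, 0, -0.4], [0, 0, 0, 0, -0.2], [0, 0, 0, 0, 0.2], [0, 0, 0, 0, 0.6]]])

```text
clock: 19.3
tool_pos: [0.5891, 0.1266, 0.1154]
orientation: [-180.0, -0.0, -44.0]
force: [0.7, 0.3, 1.0]
opening: 0.0448
gripper_force: 0.0
```

Call:
carry_out(deltas=[[[0, 0, 0, 0, 1], [0, 0, 0, 0, 1], [0, 0, 0, 0, 1], [0, 0, 0, 0, 1], [0, 0, 0, 0, 1]]])

```text
clock: 19.8
tool_pos: [0.5891, 0.1266, 0.1154]
orientation: [-180.0, 0.0, -44.0]
force: [0.1, 0.3, 0.2]
opening: 0.0841
gripper_force: 0.0
```

Call:
carry_out(deltas=[[[0, 0, -0.1, 0, 1], [0, 0, -0.25, 0, 1], [0, 0, -0.4, 0, 1], [0, 0, -0.6, 0, 1], [0, 0, -0.6, 0, 1]]])

```text
clock: 20.3
tool_pos: [0.5919, 0.1274, 0.2416]
orientation: [-179.5, -0.3, -43.9]
force: [0.4, -0.2, 0.3]
opening: 0.0877
gripper_force: 0.0
```

Run:
```python
from h import *
np.set_printoptions(precision=4,suppress=True)
s=ctrl.snapshot("side");w=ctrl.snapshot("wrist");o=ctrl.get_obs();print(o["tool_pos"],o["clock"],o["opening"],o["gripper_force"])
for d in ctrl.spot_point(s,"mallet"):print("side",d["centre"],d["p"],atz(s,d["centre"],.004))
for d in ctrl.spot_point(w,"mallet"):print("wrist",d["centre"],d["p"],watz(w,d["centre"],.004))
hsv=cv2.cvtColor(s["color"],cv2.COLOR_RGB2HSV);m=cv2.inRange(hsv,(8,70,60),(25,255,255))
v,u=np.nonzero(m[175:235,278:300]);print("handle px u",u.min()+278,u.max()+278,"v",v.min()+175,v.max()+175,"expect top",proj(s,np.array([.5892,.1267,.169])))
# dark pin blobs vs expected flush/proud positions in side view
a=np.radians(5.28);X=np.array([np.cos(a),np.sin(a)]);Y=np.array([-X[1],X[0]]);j=np.array([.5525,-.2616])
g=cv2.cvtColor(s["color"],cv2.COLOR_RGB2GRAY)
for y in(.035,-.035):
    for z in(.052,.060,.068):
        q=proj(s,np.array([*(j+y*Y),z]));k=np.round(q).astype(int);print(y,z,q,g[k[1],k[0]])
    k=np.round(proj(s,np.array([*(j+y*Y),.056]))).astype(int);print(g[k[1]-7:k[1]+6,k[0]-5:k[0]+6])
```

```text
[0.5895 0.1269 0.2365] 20.4 0.08744392367622764 0.0
side [247.4, 239.5] 0.7 [0.6573 0.2004 0.004 ]
side [290.6, 239.8] 0.67 [0.5883 0.1267 0.004 ]
side [408.7, 155.3] 0.64 [ 0.6048 -0.316   0.004 ]
side [273.5, 215.4] 0.61 [0.678  0.1101 0.004 ]
wrist [282.0, 115.2] 0.89 [0.682  0.1087 0.004 ]
wrist [245.2, 174.3] 0.77 [0.6626 0.1977 0.004 ]
wrist [326.5, 176.3] 0.69 [0.5861 0.123  0.004 ]
handle px u 280 292 v 185 227 expect top [283.6262 187.6752]
0.035 0.052 [405.5011 165.1029] 126
0.035 0.06 [405.8866 162.7186] 203
0.035 0.068 [406.2764 160.3077] 159
[[161 159 167 154 153 151 152 152 151 150 151]
 [148 157 163 160 167 153 153 151 151 152 151]
 [184 168 162 159 164 160 168 153 152 150 151]
 [207 200 190 169 163 159 164 160 167 153 152]
 [212 211 208 202 191 169 163 160 165 161 167]
 [212 212 213 212 208 199 189 168 164 160 165]
 [213 213 211 207 204 203 202 197 187 167 165]
 [213 212 204 179 148 155 178 204 206 199 191]
 [212 211 207 183 126 126 164 206 211 210 208]
 [211 211 210 203 185 177 198 210 212 212 211]
 [211 210 210 210 207 207 211 212 211 212 212]
 [211 211 211 212 212 213 212 212 212 213 212]
 [211 211 212 213 213 213 212 213 213 213 212]]
-0.035 0.052 [420.5149 152.6544] 150
-0.035 0.06 [420.968 150.285] 160
-0.035 0.068 [421.426 147.89 ] 198
[[122 113 126 141 116  91  69  59  58  58  58]
 [128 147 196 197 194 185 129  89  76  60  59]
 [171 183 205 209 211 210 195 181 149  94  75]
 [166 180 190 198 206 210 211 209 201 181 148]
 [154 160 167 181 190 198 208 212 212 208 197]
 [151 152 153 159 166 182 194 199 206 208 207]
 [151 151 151 151 153 160 167 182 193 192 193]
 [151 150 151 151 151 151 153 159 166 177 186]
 [152 151 150 150 150 151 151 151 153 155 164]
 [151 151 151 151 150 150 150 150 150 148 157]
 [157 152 151 151 151 152 150 150 150 147 161]
 [175 166 157 152 151 150 151 150 149 148 164]
 [171 179 175 166 155 150 150 150 152 154 169]]
```

```bash
python3 -c "
from plant import ctrl
print(ctrl.close_job())"
```

```text
the job is handed in; nothing more can be done
None
```

Both pins were driven until the head stopped hard at block height, and the mallet is standing back in its own socket with the gripper clear. The left pin shows flush on camera; the right one is hidden behind the guard, so I judged it by the same stop height and force. The job is handed in at about 20 s on the clock, but no verdict came back.

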